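# Gauge the valve bush and draw up the work lamp

### The job

Slide the bench caliper's blue-tabbed jaw shut until it presses the brass bush firmly against the fixed anvil, and leave it closed there. Then squeeze the red latch button on the lamp stand's black head, pull the lamp straight up past the first stop to the second so that both tube sections are fully out, and finish still gripping the head with the button squeezed, holding the lamp up so that I can read the scale (it sinks if you let go). Leave the other things on the bench where they are.

Things in the scene. Friction and masses are not known exactly. Their poses are not given: they have to be found in the camera images.
- gauge: Bench caliper fixed to the table: grey bed 90 (x) x 230 (y) x 18 mm high, steel scale bar 12 mm wide along its +x edge, its top 30 mm above the table. Origin: centre of the bed's underside. Its jaws close along its y axis: the sliding jaw stands on the +y side and closes towards -y.
- anvil: The caliper's fixed steel jaw, 50 (x) x 22 (y) mm, top 46 mm above the table. Origin same as the gauge's; its measuring face is the plane y = -50 mm of the gauge, spanning x = -35 to +15 mm.
- jaw (a joint): Sliding jaw, m of closing travel: gap between the jaw faces = 0.075 - value, so 0 is 75 mm open and 0.045 is just touching a 30 mm bush that rests against the anvil (end of travel 0.070). Friction about 1.5 N; it stays where it is left. Steel block 50 (x) x 20 (y) mm, top 47 mm above the table.
- jaw_tab (a point): Point to grip on the sliding jaw's blue upright tab, 75 mm above the table, on the tab's centre line. The tab is 30 (gauge x) x 16 (gauge y) mm and runs from 47 to 93 mm above the table. Moves with the jaw; same axes as the gauge: closing is towards its -y.
- bush: Loose turned brass valve bush standing on the caliper's bed between the jaws: 30 mm diameter for its lower 24 mm, then 20 mm diameter to 32 mm high; 0.1 to 0.2 kg. Origin: centre of its underside (18 mm above the table). The jaw pushes it along the bed until it meets the anvil.
- lamp_stand: Telescopic lamp stand fixed to the table: steel disc foot 116 mm across and 18 mm high, upright outer tube 26 mm diameter to 107 mm above the table, two thinner sections inside. Origin: centre of the foot's underside, on the tube axis. +x: the side of the head with the red button; the green lamp (72 mm across, underside about 119 mm above the table when down) sticks out to -y, its centre 85 mm from the tube axis.
- lamp_grip (a point): Centre of the black head on top of the tubes, on the tube axis: 143 mm above the table when down, 253 mm at the second stop. Axes as the lamp stand's. Head: 28 mm wide (y), 50 mm high (z); along x it reaches from -18 mm to the button's face at +23 mm (+18 mm when pressed). The grip is across x: one finger on the -x face, one on the button.
- button (a joint): Red latch button on the head's +x face, 22 (y) x 32 (z) mm, m of press: 0 out, 0.005 fully in (towards -x). Spring about 3 N at the start to 7 N fully in; it comes out again when let go. Its hook under the outer tube's keeper locks the sections down until it is pressed at least 4 mm; once the head is more than 10 mm up the lock is passed.
- inner (a joint): Inner tube section with the head and lamp, m pulled out: 0 down, 0.055 fully out (the first stop). It comes first; lifting takes about 5 N. It sinks back when let go.
- middle (a joint): Middle tube section, m pulled out: 0 down, 0.055 fully out. It follows once the inner one is fully out; about 7 N. Both at 0.055 is the second stop, a hard end, 110 mm above the start. It sinks back when let go.
- rivet_jar: glass jar, 60 mm across, 75 mm high, brass cap. Bystander: leave it where it is. Origin at the centre of its underside.
- blue_tin: blue tin, 68 mm across, 95 mm high. Bystander: leave it where it is. Origin at the centre of its underside.
- spare_knob: black spare lid knob, 52 mm across, 48 mm high. Bystander: leave it where it is. Origin at the centre of its underside.
- screwdriver: screwdriver lying on the table. Bystander: leave it where it is. Origin at the centre of its underside.
- mug: blue ceramic mug, 80 mm across, 90 mm high. Bystander: leave it where it is. Origin at the centre of its underside.

How it is judged:
By the outcome, as a careful person would: the job done as asked, in the order asked, and still so for the second after the job is handed in, while the arm keeps its last pose, push and grip.
It also fails if it takes over 45 s, if anything falls off the work surface, if the arm or the gripper's body presses on something with over 40 N, if the wrist force passes 120 N, or if a joint passes its speed limit or range.

### The arm

A 6-joint arm with a two-finger parallel gripper is mounted at the origin on the work surface. World frame = base frame: x ahead of the robot, y to its left, z up, the work surface at z = 0. Lengths are in m, angles in rad, forces in N, time in s.
With the tool pointing down it reaches from about 0.35 to 0.875 m from the base axis. Payload 15.5 kg.
Tool frame: the origin (TCP) lies midway between the tips of the shut fingers; the grasp point (between the pads) lies bot.tcp_to_grasp behind it (bot.tcp_to_grasp is the distance from the TCP to the grasp point, in m); x points along the fingers, y is the direction in which the jaws open and shut, and the axes are right-handed (so a half turn about x gives the same grasp; the last joint's range is limited). The gripper opens to 85 mm and grips with 20 to 120 N. Pads are 22 mm wide; open, the fingers measure 114 mm over their backs; the gripper's body (76 mm by 85 mm) begins 54 mm behind the grasp point. The pads swing forward as they close: fully open they stand 13 mm farther back than shut.
Start: joints at [1.165, 0.494, 1.345, -0, 1.302, -0.096], TCP at [0.191, 0.595, 0.231] pointing down, gripper open.
Joint ranges: [-2.91, 2.91], [-0.82, 2.16], [0.22, 2.67], [-1.22, 4.37], [0.12, 2.79], [-3.08, 3.08]. Speed limits (rad/s): [1.89, 1.89, 2.57, 3.01, 3.01, 3.01].

### API

Orientations are given as a 3x3 rotation matrix whose columns are the frame's x, y, z axes.
In Python, from station import bot, capture, calibration, workorder gives the robot as it stands.
- The arm moves only by the tool arm_command, never from a script. Its arguments are lists of equal length, an entry for each row: "turn": the turn, a rotation vector about the tool's x, y, z in degrees, a list of three; "translation": the shift along the tool's x, y, z in cm, a list of three; "jaw": the finger opening in cm, from 0 to 8.54. In form: {"turn": [[wx, wy, wz], ...], "translation": [[x, y, z], ...], "jaw": [jaw, ...]}. A call has 1 to 12 rows; each row is the pose to reach, as a shift and turn from the pose measured when the call began, along the tool's axes at that moment; what a row does not reach only later rows make up. A row lasts 1/12 s, in which the tool goes at most 41.7 mm and 7.16 degrees, less where a joint would pass 70% of its speed; a pose out of reach is approached as far as the arm can. A call with a gripper value outside its range is refused whole. The fingers move at their own pace and stop on an object; "grip_force" is the grip in N (left out, the last holds). Time passes only in rows, so rows that repeat a pose let the fingers close. It gives the time, the measured TCP pose, the force and the opening at its end, in the units of the state.
- bot.sense(): the state, without advancing time (a new reading comes with each control period).
- capture(name): name is "side" or "top"; returns the picture (480x640x3 uint8, blue, green, red); there is no depth.
- calibration(name): a dict with "K" (3x3 intrinsics, pixels), "R" (3x3) and "t" (3): a world point X has camera coordinates R X + t. Camera axes: x right, y down, z forward; pixel columns grow to the right and rows downward; lengths in m; the calibration is good to about 2 mm. A picture is of the moment at which its call begins. calibration takes no time and is no camera call.
- workorder.finish_job(): hands the job in, once; it reports no verdict.
The state is a dict: "t": time; "q": joint angles; "qvel": joint speeds; "joint_torque": joint torques, N m; "tcp_pos": TCP position; "eef_rot": TCP orientation; "wrist_force": force on the tool from outside, world axes, zero at the start; "torque": the same for the moment, N m; "grip_width": finger opening in m.
Only numpy, scipy, OpenCV 4.12 (cv2) and the standard library are available. Lean on these libraries where they do the work, as an engineer would, in place of code of your own. Each camera call takes 0.05 s, during which the arm holds its last target.

## Working session

There is one attempt and no reset: what is moved stays moved. The work goes in short steps, Python scripts to look and compute and a tool call to move; the robot and the scene stay as the last step left them, time stands still between calls to the robot, and variables do not carry over. Pictures are saved under pics/ and viewed, and the job is handed in when it is done.

Besides the shell and the picture viewer there is one more tool, called by a JSON object that holds its "name" and its "arguments". arm_command: Moves the arm, as the interface text tells. Its arguments: {"type":"object","properties":{"turn":{"type":"array"},"translation":{"type":"array"},"jaw":{"type":"array"},"grip_force":{"type":"number"}},"required":["turn","translation","jaw"]}

```bash
mkdir -p pics; python3 - <<'E'
from station import bot,capture,calibration
import cv2,numpy as np
for n in("side","top"):
    cv2.imwrite(f"pics/{n}0.png",capture(n)); c=calibration(n); print(n,np.round(c["K"],1).tolist(),np.round(c["R"],3).tolist(),np.round(c["t"],3).tolist(), np.round(-np.array(c["R"]).T@c["t"],3))
s=bot.sense(); print(s["t"],s["tcp_pos"],s["eef_rot"],s["grip_width"],bot.tcp_to_grasp)
E
```

```text
side [[498.6, 0.0, 308.6], [0.0, 498.6, 229.7], [0.0, 0.0, 1.0]] [[0.681, -0.732, -0.018], [-0.477, -0.425, -0.769], [0.555, 0.532, -0.639]] [-0.324, 0.334, 0.868] [-0.102 -0.557  0.806]
top [[460.6, 0.0, 323.9], [0.0, 460.6, 240.3], [0.0, 0.0, 1.0]] [[-0.016, -1.0, -0.017], [-0.992, 0.018, -0.127], [0.127, 0.015, -0.992]] [0.043, 0.508, 1.287] [0.341 0.015 1.341]
0.1 [0.19040161 0.59494451 0.23076551] [[-4.58895976e-04  3.04885794e-01  9.52388808e-01]
 [-9.98248437e-04  9.52388294e-01 -3.04886110e-01]
 [-9.99999396e-01 -1.09063165e-03 -1.32695389e-04]] 0.08560875646057588 0.0187
```

View pics/side0.png

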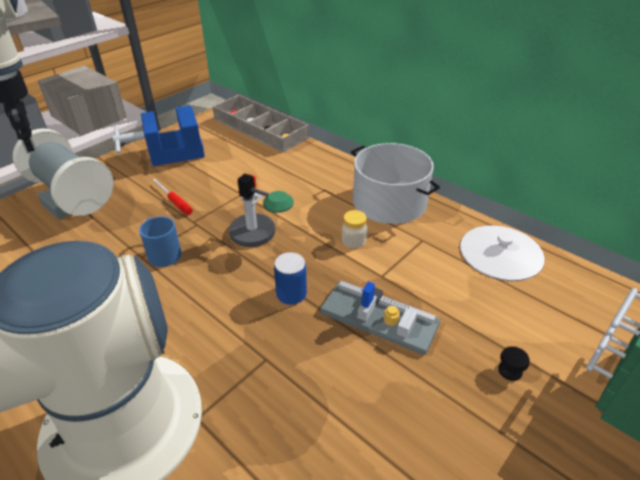

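View pics/top0.png

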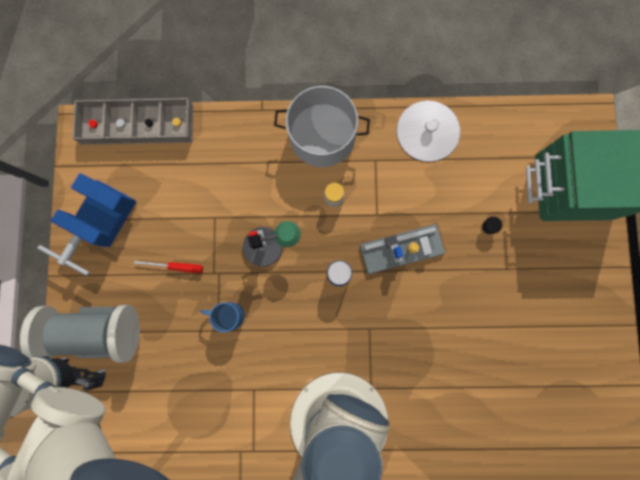

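The side view shows the lamp stand at about (252,215), the caliper at (380,318), and its blue tab at (369,294). In the top view the lamp head is at (256,240), the lamp at (288,234), the tab at (398,252), the bush at (413,247) and the anvil at (427,244).

```bash
python3 - <<'E'
import cv2,numpy as np
s=cv2.imread("pics/side0.png");t=cv2.imread("pics/top0.png")
def crop(im,x,y,w,h,k): return cv2.resize(im[y:y+h,x:x+w],None,fx=k,fy=k,interpolation=cv2.INTER_CUBIC)
a=np.vstack([np.hstack([crop(t,350,215,100,75,4),crop(t,230,210,100,75,4)]),np.hstack([crop(s,315,272,133,100,3)[:300,:399],np.zeros((300,1,3),np.uint8),crop(s,210,160,100,75,4)])])
cv2.imwrite("pics/crop0.png",a)
E
```

```text
(no output)
```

View pics/crop0.png

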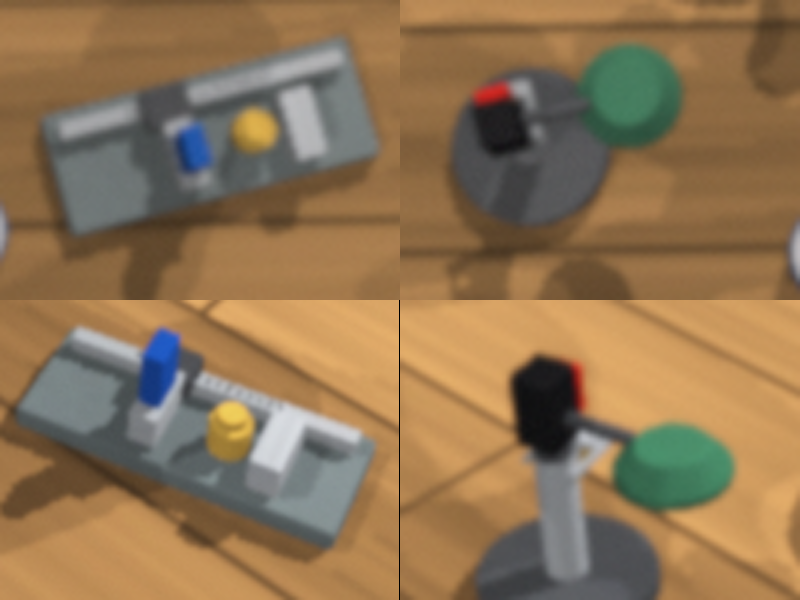

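```bash
cat > h.py <<'E'
import numpy as np,cv2
from station import bot,capture,calibration
C={n:{k:np.array(v) for k,v in calibration(n).items()} for n in("side","top")}
def ray(n,p):
    c=C[n];o=-c["R"].T@c["t"];d=c["R"].T@np.linalg.inv(c["K"])@np.array([p[0],p[1],1.]);return o,d/np.linalg.norm(d)
def plane(n,p,z):
    o,d=ray(n,p);return o+d*(z-o[2])/d[2]
def tri(p,q):
    o1,d1=ray("top",p);o2,d2=ray("side",q)
    A=np.array([d1,-d2]).T;s=np.linalg.lstsq(A,o2-o1,rcond=None)[0]
    a,b=o1+s[0]*d1,o2+s[1]*d2;return (a+b)/2,np.linalg.norm(a-b)
def proj(n,X):
    c=C[n];v=c["K"]@(c["R"]@np.array(X)+c["t"]);return v[:2]/v[2]
def blob(im,lo,hi,box):
    x,y,w,h=box;m=cv2.inRange(cv2.cvtColor(im,cv2.COLOR_BGR2HSV)[y:y+h,x:x+w],np.array(lo),np.array(hi))
    n,l,s,c=cv2.connectedComponentsWithStats(m);i=1+np.argmax(s[1:,4]);mm=(l==i).astype(np.uint8)
    ct=max(cv2.findContours(mm,0,1)[0],key=cv2.contourArea).reshape(-1,2)+[x,y]
    return c[i]+[x,y],s[i,4],ct
E
python3 - <<'E'
from h import *
np.set_printoptions(precision=4,suppress=True)
s=cv2.imread("pics/side0.png");t=cv2.imread("pics/top0.png")
# gauge bed corners
co=[plane("top",(350+(a)/4-.4,215+b/4-.4),.018) for a,b in[(42,118),(345,38),(380,152),(75,235)]]
co=np.array(co);print(co);print("centre",co.mean(0), "len",np.linalg.norm(co[1]-co[0]),np.linalg.norm(co[2]-co[3]),np.linalg.norm(co[3]-co[0]),np.linalg.norm(co[2]-co[1]))
d=(co[0]-co[1]+co[3]-co[2]);d/=np.linalg.norm(d);print("gauge y axis",d)
bt=blob(t,(100,150,60),(130,255,255),(385,235,30,30));bs=blob(s,(100,150,60),(130,255,255),(355,275,30,40))
print("tab",bt[0],bt[1],bs[0],bs[1],tri(bt[0],bs[0]))
for z in(.075,.093):print(plane("top",bt[0],z))
yt=blob(t,(15,120,100),(32,255,255),(403,235,20,25));ys=blob(s,(15,150,100),(32,255,255),(380,300,25,30));print("bush",yt[:2],ys[:2],tri(yt[0],ys[0]))
rt=blob(t,(0,170,100),(8,255,255),(240,225,30,20));rs=blob(s,(0,170,80),(8,255,255),(235,170,35,30));print("red",rt[:2],rs[:2],tri(rt[0],rs[0]))
gt=blob(t,(65,80,40),(90,255,255),(270,215,40,40));gs=blob(s,(65,80,40),(90,255,255),(255,180,50,40));print("green",gt[:2],gs[:2],tri(gt[0],gs[0]),cv2.minEnclosingCircle(gt[2]))
kt=blob(t,(0,0,0),(180,255,40),(240,225,35,30));ks=blob(s,(0,0,0),(180,255,40),(230,165,35,40));print("blk",kt[:2],ks[:2],tri(kt[0],ks[0]))
# foot outline
e=[(400+a,b) for a,b in[(53,150),(65,195),(100,218),(130,224),(165,214),(200,180),(210,145),(90,78),(140,68)]]
p=np.array([plane("top",(230+(a-400)/4-.4,210+b/4-.4),.018)[:2] for a,b in e])
A=np.c_[2*p,np.ones(len(p))];x=np.linalg.lstsq(A,(p**2).sum(1),rcond=None)[0];print("foot",x[:2],np.sqrt(x[2]+x[0]**2+x[1]**2))
E
```

```text
[[ 0.4976 -0.07    0.018 ]
 [ 0.5521 -0.2907  0.018 ]
 [ 0.4687 -0.3119  0.018 ]
 [ 0.4128 -0.0915  0.018 ]]
centre [ 0.4828 -0.191   0.018 ] len 0.22734874575927297 0.22745658320558804 0.08748464430736975 0.0860173044072517
gauge y axis [-0.2427  0.9701  0.    ]
tab [397.9649 251.6667] 57 [367.4954 294.3194] 216 (array([ 0.4679, -0.1702,  0.0701]), np.float64(0.0015088170471107784))
[ 0.468 -0.17   0.075]
[ 0.4662 -0.1674  0.093 ]
bush (array([413.0667, 247.3111]), np.int32(90)) (array([391.2714, 315.4724]), np.int32(199)) (array([ 0.4841, -0.2198,  0.0309]), np.float64(0.00024947106623283315))
red (array([252.5   , 233.2333]), np.int32(30)) (array([254.1923, 180.6154]), np.int32(26)) (array([0.5196, 0.2186, 0.1412]), np.float64(0.00705468219852067))
green (array([286.8543, 233.6689]), np.int32(453)) (array([277.8082, 201.5594]), np.int32(438)) (array([0.5165, 0.1316, 0.1243]), np.float64(2.0876262178075993e-05)) ((286.71429443359375, 233.92857360839844), 12.315053939819336)
blk (array([254.9916, 241.7311]), np.int32(119)) (array([245.7364, 186.1938]), np.int32(258)) (array([0.494 , 0.2143, 0.1409]), np.float64(0.00040103511352044397))
foot [0.4975 0.2138] 0.05726796956973286
```

Gauge yaw is about 14°, with the tab at about (0.467,-0.169). The lamp axis is at about (0.496,0.214), and its yaw is also about 14°. Next I'll work out the shifts in tool axes.

```bash
cat >> h.py <<'E'
def plan(p,ydir_deg):
    s=bot.sense();R=np.array(s["eef_rot"]).reshape(3,3)
    x=np.array([0,0,-1.]);a=np.radians(ydir_deg);y=np.array([np.cos(a),np.sin(a),0]);T=np.c_[x,y,np.cross(x,y)]
    from scipy.spatial.transform import Rotation as Ro
    print("trans cm",np.round(R.T@(np.array(p)-s["tcp_pos"])*100,2),"turn",np.round(Ro.from_matrix(R.T@T).as_rotvec(degrees=True),2))
def st():
    s=bot.sense();print(round(s["t"],2),np.round(s["tcp_pos"],4),np.round(s["eef_rot"],3).tolist(),"F",np.round(s["wrist_force"],1),"w",round(s["grip_width"],4),np.round(s["q"],2))
E
python3 -c "
from h import *
plan((.467,-.169,.20),104.04)"
```

```text
trans cm [  3.14 -64.32  49.63] turn [-3.179e+01 -2.000e-02  6.000e-02]
```

{"name": "arm_command", "arguments": {"turn": [[-5,0,0],[-10,0,0],[-15,0,0],[-20,0,0],[-25,0,0],[-31.8,0,0],[-31.8,0,0],[-31.8,0,0],[-31.8,0,0],[-31.8,0,0],[-31.8,0,0],[-31.8,0,0]], "translation": [[0,-3,2.3],[0,-6,4.6],[0,-9,7],[0,-12,9.3],[0,-15.2,11.7],[0,-18.4,14.2],[0,-21.6,16.7],[0,-24.8,19.1],[0,-28,21.6],[0,-31.2,24.1],[0,-34.4,26.5],[0,-37.6,29]], "jaw": [5,5,5,5,5,5,5,5,5,5,5,5], "grip_force": 30}}

```text
t: 1.1
tcp_pos: [0.3519, 0.1466, 0.2312]
eef_rot: [[-0.0, -0.243, 0.97], [-0.001, 0.97, 0.243], [-1.0, -0.001, -0.001]]
wrist_force: [1.1, 0.2, 0.8]
grip_width: 0.0497
```

```bash
python3 -c "
from h import *
st();plan((.467,-.169,.14),104.04)"
```

```text
1.1 [0.3519 0.1466 0.2312] [[-0.0, -0.243, 0.97], [-0.001, 0.97, 0.243], [-1.0, -0.001, -0.001]] F [1.1 0.2 0.8] w 0.0497 [ 0.24  0.15  1.9  -0.    1.1  -1.58]
trans cm [  9.14 -33.41   3.5 ] turn [ 0.03 -0.04  0.05]
```

{"name": "arm_command", "arguments": {"turn": [[0,0,0],[0,0,0],[0,0,0],[0,0,0],[0,0,0],[0,0,0],[0,0,0],[0,0,0],[0,0,0],[0,0,0],[0,0,0],[0,0,0]], "translation": [[0,-3.4,0.4],[0,-6.8,0.7],[0,-10.2,1.1],[0,-13.6,1.4],[0,-17,1.8],[0,-20.4,2.1],[1.5,-23.8,2.5],[3,-27.2,2.9],[4.5,-30.6,3.2],[6.5,-33.4,3.5],[9,-33.4,3.5],[9.1,-33.4,3.5]], "jaw": [5,5,5,5,5,5,5,5,5,5,5,5]}}

```text
t: 2.1
tcp_pos: [0.4653, -0.1694, 0.1369]
eef_rot: [[-0.005, -0.241, 0.971], [0.001, 0.971, 0.241], [-1.0, 0.003, -0.005]]
wrist_force: [-1.9, 1.6, -0.5]
grip_width: 0.0499
```

```bash
python3 -c "
from h import *
st();plan((.467,-.169,.061),104.04)
s=capture('side');t=capture('top')
f=lambda im,x,y:cv2.resize(im[y:y+100,x:x+133],None,fx=3,fy=3,interpolation=2)
cv2.imwrite('pics/a1.png',np.hstack([f(s,300,230),f(t,335,200)]))"
```

```text
2.1 [ 0.4653 -0.1694  0.1369] [[-0.005, -0.241, 0.971], [0.001, 0.971, 0.241], [-1.0, 0.003, -0.005]] F [-1.9  1.6 -0.5] w 0.0499 [-0.47  0.44  1.77 -0.    0.94 -2.28]
trans cm [ 7.59 -0.02  0.21] turn [-0.1  -0.27 -0.15]
```

View pics/a1.png

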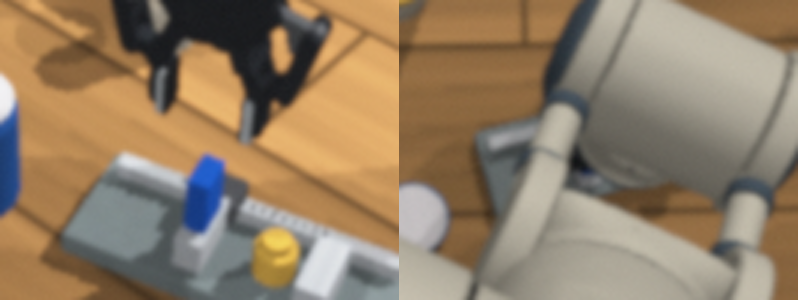

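The side view puts the fingertips at crop (162,105) and (245,135), centred above the tab at (203,190). I'll go down and close.

{"name": "arm_command", "arguments": {"turn": [[0,0,0],[0,0,0],[0,0,0],[0,0,0],[0,0,0],[0,0,0],[0,0,0],[0,0,0],[0,0,0],[0,0,0],[0,0,0],[0,0,0]], "translation": [[2,0,0.1],[4,0,0.2],[6,0,0.2],[7.6,0,0.2],[7.6,0,0.2],[7.6,0,0.2],[7.6,0,0.2],[7.6,0,0.2],[7.6,0,0.2],[7.6,0,0.2],[7.6,0,0.2],[7.6,0,0.2]], "jaw": [5,5,5,5,5,3,1,1,1,1,1,1], "grip_force": 30}}

```text
t: 3.2
tcp_pos: [0.4686, -0.1681, 0.0657]
eef_rot: [[-0.001, -0.243, 0.97], [-0.001, 0.97, 0.243], [-1.0, -0.0, -0.001]]
wrist_force: [-0.6, 2.1, 11.5]
grip_width: 0.0156
```

{"name": "arm_command", "arguments": {"turn": [[0,0,0],[0,0,0],[0,0,0],[0,0,0],[0,0,0],[0,0,0],[0,0,0],[0,0,0],[0,0,0],[0,0,0],[0,0,0]], "translation": [[0,-0.3,0],[0,-0.6,0],[0,-0.9,0],[0,-1.2,0],[0,-1.5,0],[0,-1.8,0],[0,-2.1,0],[0,-2.4,0],[0,-2.7,0],[0,-3.0,0],[0,-3.0,0]], "jaw": [1,1,1,1,1,1,1,1,1,1,1]}}

```text
t: 4.12
tcp_pos: [0.4761, -0.1979, 0.0659]
eef_rot: [[-0.0, -0.243, 0.97], [-0.001, 0.97, 0.243], [-1.0, -0.001, -0.001]]
wrist_force: [-1.4, -1.3, -2.4]
grip_width: 0.0154
```

```bash
python3 -c "
from h import *
st()
s=capture('side')
f=lambda im,x,y:cv2.resize(im[y:y+100,x:x+133],None,fx=5,fy=5,interpolation=2)
cv2.imwrite('pics/a2.png',f(s,315,260))"
```

```text
4.12 [ 0.4761 -0.1979  0.0659] [[-0.0, -0.243, 0.97], [-0.001, 0.97, 0.243], [-1.0, -0.001, -0.001]] F [-1.4 -1.3 -2.4] w 0.0154 [-0.51  0.58  1.78 -0.    0.78 -2.32]
```

View pics/a2.png

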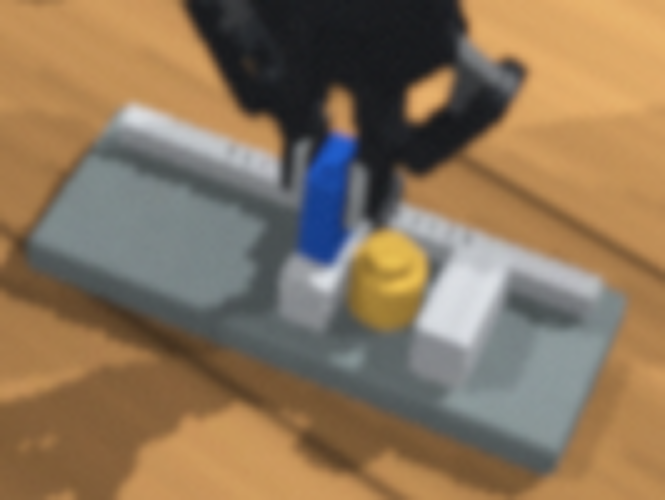

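The tab moved with the gripper (tab at crop (328,200)). The bush at (388,280) still shows a small gap before the anvil at (460,310). I'll keep going in short steps and watch the force.

{"name": "arm_command", "arguments": {"turn": [[0,0,0],[0,0,0],[0,0,0],[0,0,0]], "translation": [[0,-0.15,0],[0,-0.3,0],[0,-0.4,0],[0,-0.4,0]], "jaw": [1,1,1,1]}}

```text
t: 4.5
tcp_pos: [0.4771, -0.2017, 0.0659]
eef_rot: [[-0.0, -0.243, 0.97], [-0.001, 0.97, 0.243], [-1.0, -0.001, -0.001]]
wrist_force: [-0.3, 0.3, -3.3]
grip_width: 0.0156
```

{"name": "arm_command", "arguments": {"turn": [[0,0,0],[0,0,0],[0,0,0],[0,0,0]], "translation": [[0,-0.1,0],[0,-0.2,0],[0,-0.3,0],[0,-0.3,0]], "jaw": [1,1,1,1]}}

```text
t: 4.83
tcp_pos: [0.4777, -0.2045, 0.0659]
eef_rot: [[-0.0, -0.243, 0.97], [-0.001, 0.97, 0.243], [-1.0, -0.001, -0.001]]
wrist_force: [-0.4, 5.0, -2.3]
grip_width: 0.0157
```

{"name": "arm_command", "arguments": {"turn": [[0,0,0],[0,0,0],[0,0,0]], "translation": [[0,-0.1,0],[0,-0.2,0],[0,-0.2,0]], "jaw": [1,1,1]}}

```text
t: 5.08
tcp_pos: [0.4777, -0.2048, 0.0659]
eef_rot: [[-0.002, -0.242, 0.97], [0.002, 0.97, 0.242], [-1.0, 0.002, -0.001]]
wrist_force: [1.2, 19.3, 4.7]
grip_width: 0.0155
```

{"name": "arm_command", "arguments": {"turn": [[0,0,0],[0,0,0],[0,0,0]], "translation": [[0,-0.15,0],[0,-0.3,0],[0,-0.3,0]], "jaw": [1,1,1]}}

```text
t: 5.33
tcp_pos: [0.4777, -0.2049, 0.0658]
eef_rot: [[-0.003, -0.242, 0.97], [0.006, 0.97, 0.242], [-1.0, 0.007, -0.002]]
wrist_force: [2.3, 30.7, 10.6]
grip_width: 0.0153
```

```bash
python3 -c "
from h import *
st()
s=capture('side')
f=lambda im,x,y:cv2.resize(im[y:y+100,x:x+133],None,fx=5,fy=5,interpolation=2)
cv2.imwrite('pics/a3.png',f(s,315,260))"
```

```text
5.33 [ 0.4777 -0.2049  0.0658] [[-0.003, -0.242, 0.97], [0.006, 0.97, 0.242], [-1.0, 0.007, -0.002]] F [ 2.3 30.7 10.6] w 0.0153 [-0.52  0.58  1.77  0.01  0.8  -2.34]
```

View pics/a3.png

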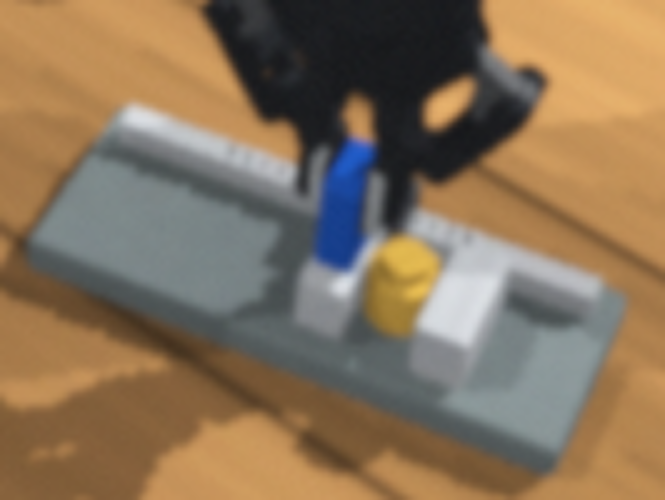

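The bush at crop (402,285) is now squeezed between the jaw and the anvil, with a 30 N push. I'll release and lift off.

{"name": "arm_command", "arguments": {"turn": [[0,0,0],[0,0,0],[0,0,0],[0,0,0],[0,0,0],[0,0,0],[0,0,0],[0,0,0],[0,0,0],[0,0,0],[0,0,0],[0,0,0]], "translation": [[0,-0.1,0],[0,-0.1,0],[0,0,0],[0,0,0],[0,0,0],[0,0,0],[-1,0,0],[-3,0,0],[-6,0,0],[-10,0,0],[-14,0,0],[-15,0,0]], "jaw": [3,4,4,4,4,4,4,4,4,5,7,8]}}

```text
t: 6.38
tcp_pos: [0.48, -0.2069, 0.2222]
eef_rot: [[0.004, -0.242, 0.97], [0.002, 0.97, 0.242], [-1.0, 0.001, 0.004]]
wrist_force: [0.8, -0.9, 0.4]
grip_width: 0.0726
```

```bash
python3 -c "
from h import *
np.set_printoptions(suppress=True)
st();plan((.496,.214,.235),14.04)
s=capture('side')
f=lambda im,x,y:cv2.resize(im[y:y+100,x:x+133],None,fx=5,fy=5,interpolation=2)
cv2.imwrite('pics/a4.png',f(s,315,260))"
```

```text
6.38 [ 0.48   -0.2069  0.2222] [[0.004, -0.242, 0.97], [0.002, 0.97, 0.242], [-1.0, 0.001, 0.004]] F [ 0.8 -0.9  0.4] w 0.0726 [-0.52  0.36  1.61  0.    1.17 -2.34]
trans cm [-1.18 40.45 11.74] turn [89.96  0.13 -0.23]
```

View pics/a4.png

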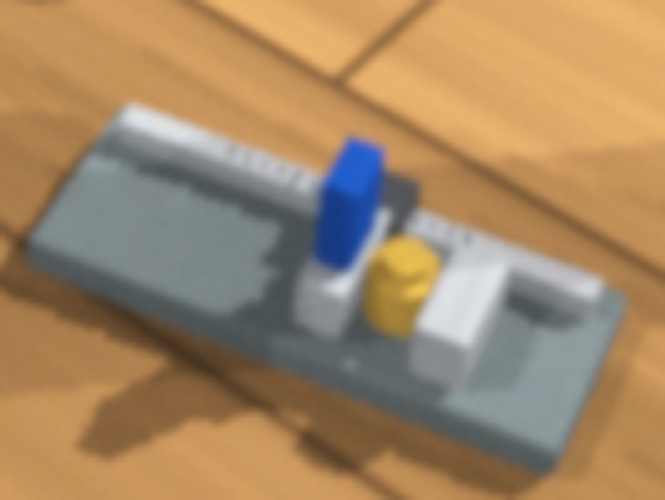

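The jaw stayed shut on the bush after release. Next I'll go to just above the lamp head, turning 90°.

{"name": "arm_command", "arguments": {"turn": [[7,0,0],[14,0,0],[21,0,0],[28,0,0],[35,0,0],[42,0,0],[49,0,0],[56,0,0],[63,0,0],[70,0,0],[77,0,0],[84,0,0]], "translation": [[-1.2,2,0.5],[-1.2,5,1.4],[-1.2,8,2.3],[-1.2,11,3.2],[-1.2,14,4.1],[-1.2,17,5],[-1.2,20,5.8],[-1.2,23,6.7],[-1.2,26,7.6],[-1.2,29,8.5],[-1.2,32,9.3],[-1.2,34,9.9]], "jaw": [8.4,8.4,8.4,8.4,8.4,8.4,8.4,8.4,8.4,8.4,8.4,8.4]}}

```text
t: 7.43
tcp_pos: [0.4933, 0.149, 0.2349]
eef_rot: [[0.004, 0.912, 0.41], [0.002, 0.41, -0.912], [-1.0, 0.004, -0.0]]
wrist_force: [0.3, 0.5, -0.2]
grip_width: 0.0835
```

```bash
python3 -c "
from h import *
np.set_printoptions(suppress=True)
st();plan((.496,.214,.21),14.04)"
```

```text
7.43 [0.4933 0.149  0.2349] [[0.004, 0.912, 0.41], [0.002, 0.41, -0.912], [-1.0, 0.004, -0.0]] F [ 0.3  0.5 -0.2] w 0.0835 [ 0.18  0.33  1.61  0.    1.19 -0.25]
trans cm [ 2.5   2.9  -5.82] turn [10.15 -0.04 -0.26]
```

{"name": "arm_command", "arguments": {"turn": [[5,0,0],[10.2,0,0],[10.2,0,0],[10.2,0,0],[10.2,0,0],[10.2,0,0]], "translation": [[0,1,-2],[0,2,-4],[1,2.9,-5.8],[2.5,2.9,-5.8],[2.5,2.9,-5.8],[2.5,2.9,-5.8]], "jaw": [8.4,8.4,8.4,8.4,8.4,8.4]}}

```text
t: 7.93
tcp_pos: [0.4955, 0.2135, 0.2099]
eef_rot: [[0.002, 0.97, 0.242], [0.001, 0.242, -0.97], [-1.0, 0.003, -0.001]]
wrist_force: [-0.4, -0.1, -0.1]
grip_width: 0.0844
```

```bash
python3 -c "
from h import *
np.set_printoptions(suppress=True)
st();plan((.496,.214,.1243),14.04)
s=capture('side');t=capture('top')
f=lambda im,x,y:cv2.resize(im[y:y+100,x:x+133],None,fx=3,fy=3,interpolation=2)
cv2.imwrite('pics/a5.png',np.hstack([f(s,190,120),f(t,200,180)]))"
```

```text
7.93 [0.4955 0.2135 0.2099] [[0.002, 0.97, 0.242], [0.001, 0.242, -0.97], [-1.0, 0.003, -0.001]] F [-0.4 -0.1 -0.1] w 0.0844 [0.3  0.4  1.59 0.   1.16 0.05]
trans cm [ 8.56  0.03 -0.03] turn [-0.03 -0.05 -0.15]
```

View pics/a5.png

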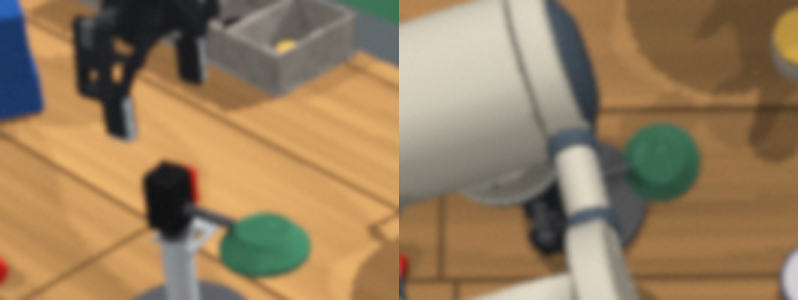

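```bash
python3 -c "
from h import *
for z in (.21,.223,.143,.168,.118): print(z,proj('side',(.4955,.2135,z)))
x=np.array([.97,.242,0]);y=np.array([-.242,.97,0]);c=np.array([.4955,.2135,.143])
im=cv2.resize(cv2.imread('pics/side0.png')[150:230,210:310],None,fx=7,fy=7,interpolation=2)
for a in(-.018,.018):
  for b in(-.014,.014):
    for z in(-.025,.025):
      p=proj('side',c+a*x+b*y+[0,0,z]);q=((p-[210,150]+.5)*7).astype(int);cv2.circle(im,tuple(int(v) for v in q),4,(0,255,255),-1)
cv2.imwrite('pics/a6.png',im)"
```

```text
0.21 [243.51709654 160.73899604]
0.223 [242.92861859 155.75497103]
0.143 [246.41698146 185.29913293]
0.168 [245.36019988 176.34888116]
0.118 [247.44518235 194.0073249 ]
```

View pics/a6.png

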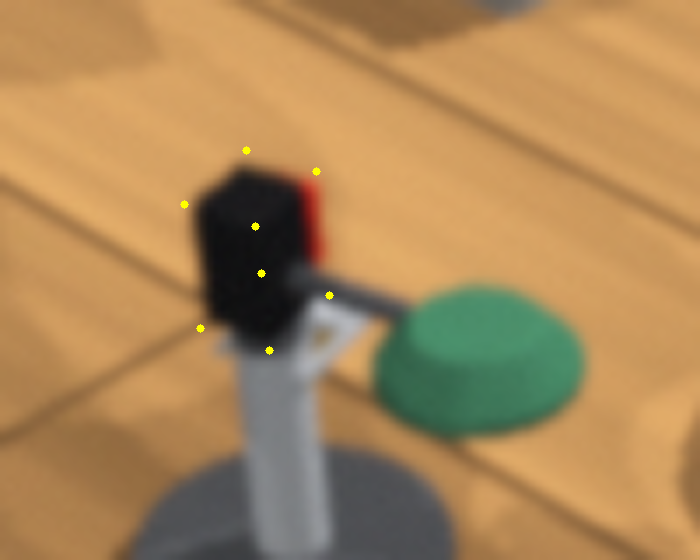

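The projected head box matches the picture to within about 1 px, so I'll descend around the head.

{"name": "arm_command", "arguments": {"turn": [[0,0,0],[0,0,0],[0,0,0],[0,0,0],[0,0,0],[0,0,0],[0,0,0]], "translation": [[2,0,0],[4,0,0],[6,0,0],[7.5,0,0],[8.4,0,0],[8.4,0,0],[8.4,0,0]], "jaw": [8.4,8.4,8.4,8.4,8.4,7,5.5], "grip_force": 50}}

```text
t: 8.62
tcp_pos: [0.4971, 0.2133, 0.1274]
eef_rot: [[0.005, 0.971, 0.241], [0.002, 0.241, -0.971], [-1.0, 0.005, -0.001]]
wrist_force: [0.1, -0.7, 0.2]
grip_width: 0.062
```

```bash
python3 -c "
from h import *
st()
s=capture('side');t=capture('top')
f=lambda im,x,y:cv2.resize(im[y:y+100,x:x+100],None,fx=6,fy=6,interpolation=2)
cv2.imwrite('pics/a7.png',f(s,200,120))"
```

```text
8.62 [0.4971 0.2133 0.1274] [[0.005, 0.971, 0.241], [0.002, 0.241, -0.971], [-1.0, 0.005, -0.001]] F [ 0.1 -0.7  0.2] w 0.062 [0.29 0.5  1.68 0.   0.96 0.05]
```

View pics/a7.png

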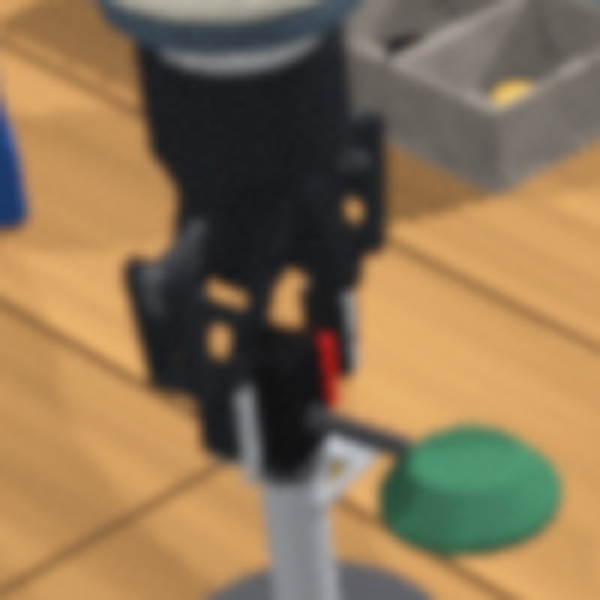

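The pads at crop (248,430) and (348,335) flank the head and the button. Closing now.

{"name": "arm_command", "arguments": {"turn": [[0,0,0],[0,0,0],[0,0,0],[0,0,0],[0,0,0],[0,0,0],[0,0,0],[0,0,0]], "translation": [[0,0,0],[0,0,0],[0,0,0],[0,0,0],[0,0,0],[0,0,0],[0,0,0],[0,0,0]], "jaw": [5.5,5,4.5,4,3.5,3,2.5,2.5], "grip_force": 50}}

```text
t: 9.38
tcp_pos: [0.4969, 0.2135, 0.1289]
eef_rot: [[0.006, 0.971, 0.241], [0.003, 0.241, -0.971], [-1.0, 0.006, -0.001]]
wrist_force: [-8.4, -2.1, 22.2]
grip_width: 0.0324
```

```bash
python3 -c "
from h import *
st()
s=capture('side');t=capture('top')
f=lambda im,x,y:cv2.resize(im[y:y+100,x:x+100],None,fx=6,fy=6,interpolation=2)
cv2.imwrite('pics/a8.png',f(s,200,120))"
```

```text
9.38 [0.4969 0.2135 0.1289] [[0.006, 0.971, 0.241], [0.003, 0.241, -0.971], [-1.0, 0.006, -0.001]] F [-8.4 -2.1 22.2] w 0.0324 [0.29 0.5  1.68 0.   0.96 0.05]
```

View pics/a8.png

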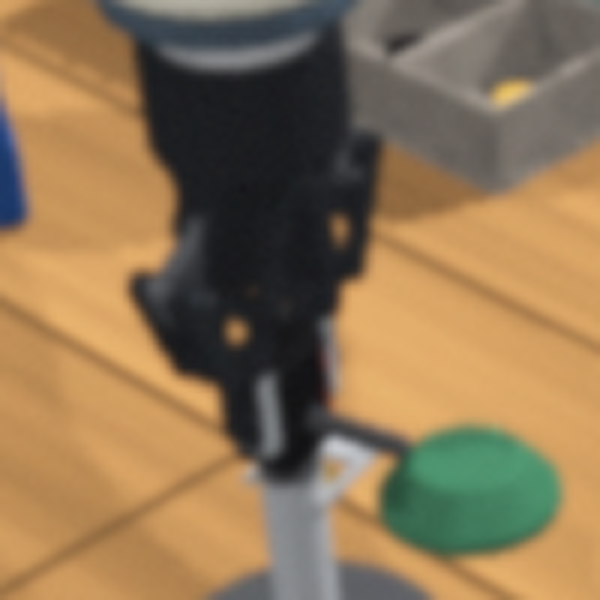

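The pads have closed on the head and the button, with almost no red left at (325,370). I'll lift 2 cm as a test.

{"name": "arm_command", "arguments": {"turn": [[0,0,0],[0,0,0],[0,0,0],[0,0,0],[0,0,0],[0,0,0]], "translation": [[0,0,0],[-0.4,0,0],[-0.8,0,0],[-1.2,0,0],[-1.6,0,0],[-2,0,0]], "jaw": [2.5,2.5,2.5,2.5,2.5,2.5], "grip_force": 60}}

```text
t: 9.98
tcp_pos: [0.4966, 0.2134, 0.1492]
eef_rot: [[0.005, 0.971, 0.241], [0.003, 0.241, -0.971], [-1.0, 0.006, -0.001]]
wrist_force: [-3.7, -1.0, -4.5]
grip_width: 0.0311
```

```bash
python3 -c "
from h import *
st()
s=capture('side');t=capture('top')
gs=blob(s,(65,80,40),(90,255,255),(255,140,50,80));gt=blob(t,(65,80,40),(90,255,255),(270,215,40,40))
print(gs[:2],gt[:2],tri(gt[0],gs[0]))"
```

```text
9.98 [0.4966 0.2134 0.1492] [[0.005, 0.971, 0.241], [0.003, 0.241, -0.971], [-1.0, 0.006, -0.001]] F [-3.7 -1.  -4.5] w 0.0311 [0.29 0.47 1.66 0.   1.01 0.05]
(array([277.31712963, 194.45833333]), np.int32(432)) (array([286.19650655, 232.56768559]), np.int32(458)) (array([0.5165136 , 0.13140487, 0.14449823]), np.float64(0.0001266341105798921))
```

The lamp rose with the hand (green disc +20 mm), so the lock is passed. Continuing up.

{"name": "arm_command", "arguments": {"turn": [[0,0,0],[0,0,0],[0,0,0],[0,0,0],[0,0,0],[0,0,0],[0,0,0],[0,0,0],[0,0,0],[0,0,0],[0,0,0],[0,0,0]], "translation": [[-0.7,0,0],[-1.4,0,0],[-2.1,0,0],[-2.8,0,0],[-3.4,0,0],[-4,0,0],[-4.7,0,0],[-5.4,0,0],[-6.1,0,0],[-6.8,0,0],[-7.5,0,0],[-7.8,0,0]], "jaw": [2.5,2.5,2.5,2.5,2.5,2.5,2.5,2.5,2.5,2.5,2.5,2.5]}}

```text
t: 11.08
tcp_pos: [0.4964, 0.2133, 0.2286]
eef_rot: [[0.007, 0.971, 0.241], [0.003, 0.241, -0.971], [-1.0, 0.007, -0.001]]
wrist_force: [-1.0, 1.1, -7.0]
grip_width: 0.0316
```

{"name": "arm_command", "arguments": {"turn": [[0,0,0],[0,0,0],[0,0,0],[0,0,0]], "translation": [[-0.3,0,0],[-0.6,0,0],[-0.9,0,0],[-0.9,0,0]], "jaw": [2.5,2.5,2.5,2.5]}}

```text
t: 11.42
tcp_pos: [0.4964, 0.2133, 0.2381]
eef_rot: [[0.007, 0.971, 0.241], [0.003, 0.241, -0.971], [-1.0, 0.007, -0.001]]
wrist_force: [-2.4, 0.1, -3.4]
grip_width: 0.031
```

{"name": "arm_command", "arguments": {"turn": [[0,0,0],[0,0,0],[0,0,0]], "translation": [[-0.1,0,0],[-0.2,0,0],[-0.2,0,0]], "jaw": [2.5,2.5,2.5]}}

```text
t: 11.67
tcp_pos: [0.4962, 0.2132, 0.2397]
eef_rot: [[0.006, 0.971, 0.241], [0.003, 0.241, -0.971], [-1.0, 0.007, -0.001]]
wrist_force: [-0.4, 1.0, -13.0]
grip_width: 0.0307
```

```bash
python3 -c "
from h import *
st()
s=capture('side');t=capture('top')
gs=blob(s,(65,80,40),(90,255,255),(250,120,50,80));gt=blob(t,(65,80,40),(90,255,255),(270,215,40,40))
print(gs[:2],gt[:2],tri(gt[0],gs[0]))
cv2.imwrite('pics/a9.png',np.hstack([cv2.resize(s[100:260,180:313],None,fx=3,fy=3,interpolation=2),cv2.resize(t[180:340,200:333],None,fx=3,fy=3)])[:,:798])"
```

```text
11.67 [0.4962 0.2132 0.2397] [[0.006, 0.971, 0.241], [0.003, 0.241, -0.971], [-1.0, 0.007, -0.001]] F [ -0.4   1.  -13. ] w 0.0307 [0.29 0.36 1.55 0.   1.22 0.05]
(array([275.075     , 159.84583333]), np.int32(480)) (array([282.71851852, 227.36296296]), np.int32(540)) (array([0.51612258, 0.13066281, 0.23657503]), np.float64(0.0004025237034456993))
```

View pics/a9.png

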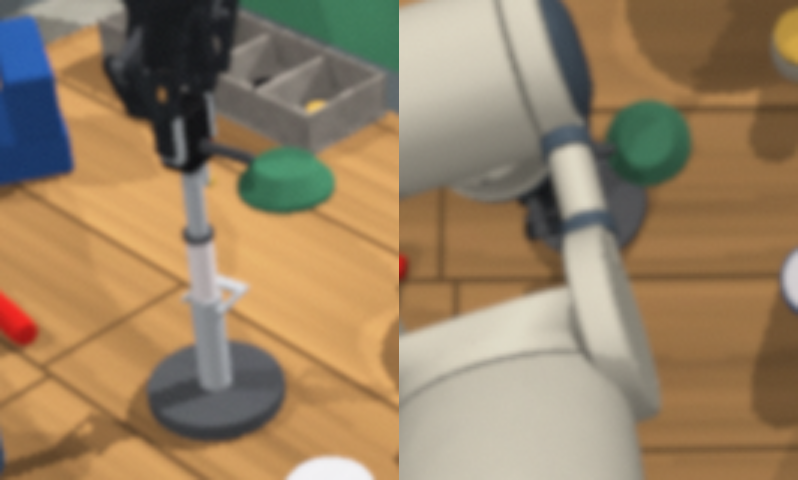

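Both tube sections are visible (collars at crop (198,235) and (210,295)), and the lamp is about 112 mm up. The force is rising at the stop, so I'll seat it firmly.

{"name": "arm_command", "arguments": {"turn": [[0,0,0],[0,0,0],[0,0,0],[0,0,0],[0,0,0],[0,0,0]], "translation": [[-0.1,0,0],[-0.2,0,0],[-0.2,0,0],[-0.2,0,0],[-0.2,0,0],[-0.2,0,0]], "jaw": [2.5,2.5,2.5,2.5,2.5,2.5]}}

```text
t: 12.27
tcp_pos: [0.4955, 0.213, 0.2402]
eef_rot: [[0.004, 0.971, 0.241], [0.002, 0.241, -0.971], [-1.0, 0.004, -0.001]]
wrist_force: [4.5, 1.8, -32.9]
grip_width: 0.0303
```

{"name": "arm_command", "arguments": {"turn": [[0,0,0],[0,0,0],[0,0,0],[0,0,0],[0,0,0],[0,0,0],[0,0,0],[0,0,0],[0,0,0],[0,0,0],[0,0,0],[0,0,0]], "translation": [[-0.1,0,0],[-0.1,0,0],[-0.1,0,0],[-0.1,0,0],[-0.1,0,0],[-0.1,0,0],[-0.1,0,0],[-0.1,0,0],[-0.1,0,0],[-0.1,0,0],[-0.1,0,0],[-0.1,0,0]], "jaw": [2.5,2.5,2.5,2.5,2.5,2.5,2.5,2.5,2.5,2.5,2.5,2.5]}}

```text
t: 13.27
tcp_pos: [0.4954, 0.213, 0.2402]
eef_rot: [[0.003, 0.971, 0.241], [0.002, 0.241, -0.971], [-1.0, 0.003, -0.001]]
wrist_force: [6.3, 3.2, -29.8]
grip_width: 0.0305
```

```bash
python3 -c "
from h import *
st()
s=capture('side');t=capture('top')
gs=blob(s,(65,80,40),(90,255,255),(250,120,50,80));gt=blob(t,(65,80,40),(90,255,255),(270,215,40,40))
print(gs[:2],gt[:2],tri(gt[0],gs[0]))
st()
cv2.imwrite('pics/b1.png',np.hstack([cv2.resize(s[100:233,190:323],None,fx=3,fy=3,interpolation=2),cv2.resize(s[250:383,315:448],None,fx=3,fy=3)]));cv2.imwrite('pics/b2.png',t)"
```

```text
13.27 [0.4954 0.213  0.2402] [[0.003, 0.971, 0.241], [0.002, 0.241, -0.971], [-1.0, 0.003, -0.001]] F [  6.3   3.2 -29.8] w 0.0305 [0.29 0.36 1.55 0.   1.23 0.05]
(array([274.9607438 , 159.73347107]), np.int32(484)) (array([282.73937153, 227.36968577]), np.int32(541)) (array([0.51595515, 0.13064532, 0.23695881]), np.float64(0.00017191131928255603))
13.37 [0.4954 0.213  0.2402] [[0.003, 0.971, 0.241], [0.002, 0.241, -0.971], [-1.0, 0.003, -0.001]] F [  6.    3.  -30.3] w 0.0303 [0.29 0.36 1.55 0.   1.23 0.05]
```

View pics/b1.png

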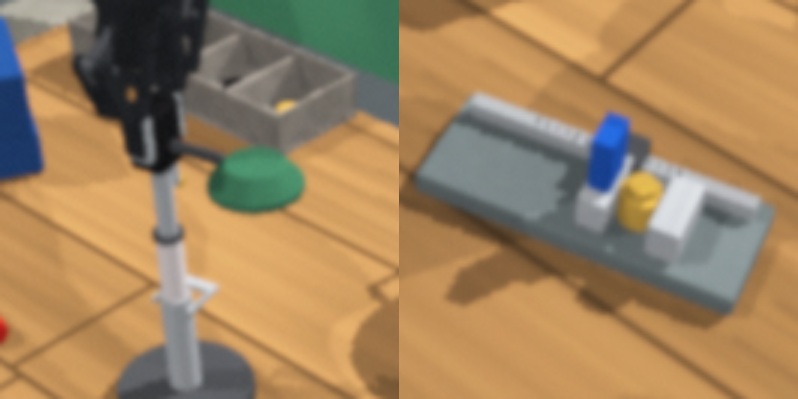

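View pics/b2.png

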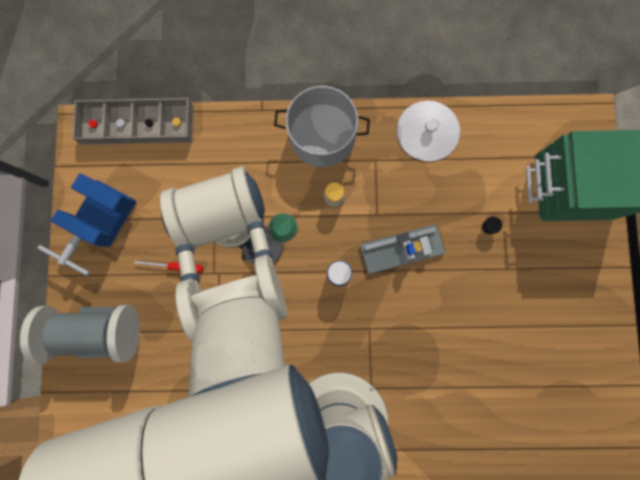

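The lamp is fully out and held steady for 1 s against the hard stop. The caliper is still shut, and the other things are where they were. Handing in.

```bash
python3 -c "
from station import workorder
print(workorder.finish_job())
from h import st
st()"
```

```text
the job is handed in; nothing more can be done
None
the job is handed in; nothing more can be done
```

I closed the caliper on the brass bush, then raised the lamp to its second stop. I handed the job in at about 13.4 s with the arm still holding the lamp up.

- **Caliper:** I gripped the blue tab and slid the jaw about 38 mm until the bush met the anvil, then pressed with about 31 N and let go. The last picture shows the jaw still shut on the bush.
- **Lamp:** I gripped the head and button at 60 N and pulled straight up. The hand rose about 111 mm, and the cameras show the lamp rose about 112.5 mm, against 110 mm nominal. Both tube sections are visibly out. The arm held still for 1 s with a steady upward pull of about 30 N against the stop.
- **Other things on the bench:** by eye in the last top picture, they are where they were.

Two checks were less clear:
- **Finger opening:** it read about 30–32 mm on the head, where 36 mm was expected with the button pressed. I saw the button in only in the picture taken when gripping, and the lock releasing on the lift confirmed it.
- **Tab grip height:** at the tab the hand stopped about 5 mm higher than commanded, with about 11 N upward on it. The grip held.

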